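# Hold a sprung hinge plate upright with an engineer's square

## Task

The small upright plate on the baseplate leans over on its sprung hinge. Pick up the steel engineer's square by its stock, set the stock flat on the baseplate in line with the upright, and slide it in until the back of its blade presses the middle of the upright fully square to the baseplate, with the square flat against both. Finish while still gripping the square and holding the upright square with it, so that the hinge can be clamped; do not let go, and leave everything else where it is.

Things in the scene. Friction and masses are not known exactly. Their poses are not given: they have to be found in the camera images.
- baseplate: Aluminium baseplate 170 x 150 mm, 12 mm thick, fixed to the table; origin at the centre of its underside, z up, its long side along its own x. A hinged upright stands near its +x end; two low hinge lugs (20 mm high above the plate) flank the upright 27 to 35 mm either side of the centre line, behind its front face. Where it stands and its yaw vary.
- corner (a point): The corner to press into: middle of the line where the upright's front face meets the top of the baseplate, 12 mm above the table; it is also the upright's hinge axis. Axes as the baseplate's: +x points from the open part of the baseplate into the upright, z up. At baseplate-frame (0.065, 0, 0.012) m.
- upright (a joint): Lean of the hinged upright in rad: 0 = square to the baseplate (hard stop, it goes no farther back), grows as it leans towards -x over the baseplate, up to 0.2, where its spring (0.2 N m near 0, 0.12 N m at 0.2) always returns it. About 3 N at its top edge pushes it back to 0.
- upright_top (a point): Middle of the top edge of the upright's front face, 70 mm from the hinge axis along the face; its z axis points up along the face and its x axis into the upright. The upright is a plain aluminium plate 50 mm wide, 70 mm high, 12 mm thick with a round black aperture.
- square: Loose steel engineer's square, about 0.28 kg, standing on the table. Stock: dark bar 110 mm long (x), 26 wide (y), 30 high; origin at the centre of its underside, z up. Blade: bright bar 8 mm thick (y), 18 wide (x), rising from the stock's +x end to 90 mm above the underside, its back flush with that end. This flush +x face goes against the upright, the stock pointing away. Balances near its origin.
- square_heel (a point): Middle of the square's outer lower edge, where the +x face meets the underside: square-frame (0.055, 0, 0) m; it goes to corner. Axes as the square's.
- square_grip (a point): A good place to grip, across the stock's 26 mm width from above: square-frame (-0.020, 0, 0.024) m, 24 mm above the underside and 57 mm behind the blade, so that the hand's body clears the blade. Pushing this low keeps the stock flat on the baseplate.
- hex_key: Bystander: small L-shaped hex key, 74 x 28 x 8 mm, lying along the -y side of the baseplate; origin at the centre of its underside. Leave it.
- lens_tube: Bystander: black lens tube, 31 mm across, 26 mm high, on the table about 92 mm from the square's origin; origin at the centre of its underside. Leave it.
- post_holder: Bystander: black post holder 43 x 31 x 50 mm to the right; origin at the centre of its underside. Leave it.
- mirror_mount: Bystander: black mirror mount 50 x 50 x 60 mm to the right; origin at the centre of its underside. Leave it.
- vial_2: Bystander: small vial with black cap, 22 mm across, 52 mm high, at the left; origin at the centre of its underside. Leave it.

How it is judged:
By the outcome, as a careful person would: the job done as asked, in the order asked, and still so for the second after the job is handed in, while the arm keeps its last pose, push and grip.
It also fails if it takes over 38 s, if anything falls off the work surface, if the arm or the gripper's body presses on something with over 40 N, if the wrist force passes 120 N, or if a joint passes its speed limit or range.

## Robot

A 7-joint arm with a two-finger parallel gripper is mounted at the origin on a cart in front of the work surface, level with it; the furniture and walls round the work are solid. World frame = base frame: x ahead of the robot, y to its left, z up, the work surface at z = 0. Lengths are in m, angles in rad, forces in N, time in s.
With the tool pointing down it reaches from about 0.35 to 0.9 m from the base axis. Payload 19.9 kg.
Tool frame: the origin (TCP) lies between the finger pads; the fingertips stand 19 mm ahead of it and the grasp point (between the pads) is the TCP; z points along the fingers, y is the line along which they close (so a half turn about z gives the same grasp; the last joint's range is limited). The gripper opens to 94 mm and grips with 3 to 60 N. Pads are 16 mm wide; open, the fingers measure 119 mm over their backs; the gripper's body (75 mm by 177 mm) begins 78 mm behind the grasp point.
Start: joints at [-1.21, 0.417, -0.01, 1.614, 0.005, 1.111, -0.053], TCP at [0.244, 0.575, 0.196] pointing down, gripper open.
Joint ranges: [-2.81, 2.81], [-0.39, 2.02], [-1.27, 1.25], [0.06, 2.57], [-1.19, 4.33], [0.19, 2], [-2.82, 2.82]. Speed limits (rad/s): [1.89, 1.89, 2.39, 2.39, 3.01, 3.01, 3.01].

## Interface

Orientations are given as a 3x3 rotation matrix whose columns are the frame's x, y, z axes.
In Python, from rig import robot gives the robot as it stands. Calls block until the motion is done:
- robot.move_ptp(position, orientation): joint-space move of the TCP to a pose.
- robot.move_linear(position, velocity=0.15, frame=None, threshold=None): straight line of the TCP; frame=None keeps the orientation; velocity is the mean speed in m/s. With threshold (N) it stops when the force on the tool has changed by that much, and returns True; else False.
- robot.goto_joints(angles): joint-space move.
- robot.gripper_to(opening): finger opening in m; the grip force is fixed at half the most; returns when the fingers have stopped.
- robot.pause(seconds).
- robot.ik(position, orientation): joint angles nearest the present ones, or None.
- robot.get_state(): the state.
- robot.grab_frame(name): name is "scene" or "top" or "wrist"; returns the picture (384x512x3 uint8, red, green, blue); there is no depth.
- robot.camera_info(name): a dict with "fx", "fy", "cx", "cy" (pixels), "rvec" (rotation vector, rad) and "tvec" (3), from world to camera coordinates, as OpenCV has them. Camera axes: x right, y down, z forward; pixel columns grow to the right and rows downward; lengths in m; the calibration is good to about 2 mm. A picture is of the moment at which its call begins: read the wrist's pose just before it. camera_info takes no time and is no camera call; for the wrist camera it gives the pose at the moment of the call.
A pose or a line that the arm cannot do raises robot.PlanningError and nothing moves.
- robot.sign_off(): hands the job in; it is judged then, once.
The state is a dict: "time": time; "qpos": joint angles; "joint_vel": joint speeds; "effort": joint torques, N m; "ee_pos": TCP position; "tool_rot": TCP orientation; "force": force on the tool from outside, world axes, zero at the start; "moment": the same for the moment, N m; "opening": finger opening in m; "grasp_force": force on a finger pad.
Only numpy, scipy, OpenCV 4.12 (cv2) and the standard library are available. Lean on these libraries where they do the work, as an engineer would, in place of code of your own. Each camera call takes 0.05 s, during which the arm holds its last target. There are 200 camera calls.

## Working session

There is one attempt and no reset: what is moved stays moved. The work goes in short steps, each a Python script; the robot and the scene stay as the last script left them, time stands still between calls to the robot, and variables do not carry over. Pictures are saved under pics/ and viewed, at most 10 in all, crops included, and the job is handed in when it is done.

```bash
mkdir -p pics; cat > h.py <<'E'
import numpy as np, cv2
from rig import robot
def cam(n):
    c=robot.camera_info(n); K=np.array([[c['fx'],0,c['cx']],[0,c['fy'],c['cy']],[0,0,1.]])
    return K,cv2.Rodrigues(np.array(c['rvec'],float))[0],np.array(c['tvec'],float).reshape(3)
def back(c,uv,z):
    K,R,t=c; o=-R.T@t; d=R.T@np.linalg.solve(K,[uv[0],uv[1],1.]); return o+d*(z-o[2])/d[2]
def proj(c,P):
    K,R,t=c; p=(np.atleast_2d(P)@R.T+t)@K.T; return p[:,:2]/p[:,2:]
def save(n,f,crop=None,s=1):
    im=robot.grab_frame(n)[:,:,::-1]; cv2.imwrite('pics/raw_'+f,im)
    if crop: im=im[crop[1]:crop[3],crop[0]:crop[2]]
    cv2.imwrite('pics/'+f,cv2.resize(im,None,fx=s,fy=s,interpolation=cv2.INTER_CUBIC))
E
python3 - <<'E'
from h import *
a=robot.grab_frame('top');b=robot.grab_frame('scene')
cv2.imwrite('pics/raw_top.png',a[:,:,::-1]);cv2.imwrite('pics/raw_scene.png',b[:,:,::-1])
cv2.imwrite('pics/top0.png',cv2.resize(a[:,:,::-1],(800,600)));cv2.imwrite('pics/scene0.png',cv2.resize(b[:,:,::-1],(800,600)))
for n in('top','scene'):
    K,R,t=cam(n);print(n,K[0,0],-R.T@t,R[2])
print(robot.get_state()['time'],robot.get_state()['tool_rot'])
E
```

```text
top 386.02240047999663 [ 0.30770273 -0.09396413  1.17037835] [ 0.16137425 -0.00834048 -0.98685804]
scene 491.65740096331217 [-0.5147257  -0.69933155  1.26227584] [ 0.59949838  0.3784826  -0.70523231]
0.1 [[-9.20356841e-01  3.91079493e-01 -3.39544445e-04]
 [ 3.91079635e-01  9.20356336e-01 -9.66707478e-04]
 [-6.55575890e-05 -1.02250476e-03 -9.99999475e-01]]
```

View pics/top0.png

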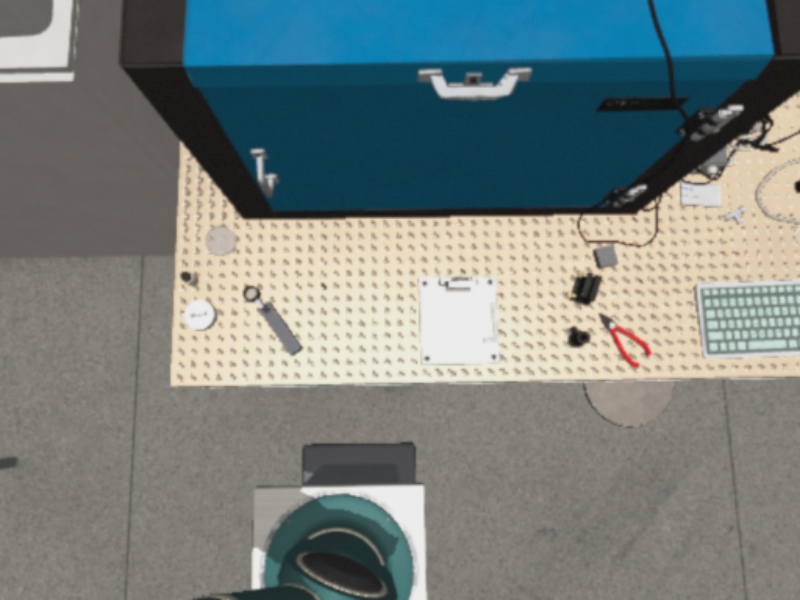

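View pics/scene0.png

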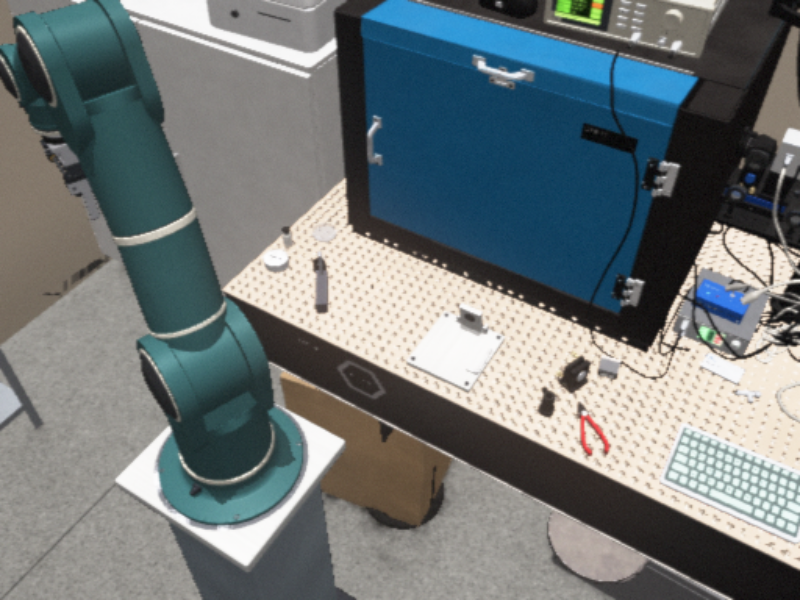

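The top view shows the baseplate at about (458,320), with the upright at its far edge. The square is at about (280,328), its blade end next to the lens tube at (252,294). I'll enlarge a crop.

```bash
python3 - <<'E'
from h import *
im=cv2.imread('pics/raw_top.png')
a=im[172:236,145:209];b=im[170:240,260:330]
a=cv2.resize(a,(400,400),interpolation=cv2.INTER_CUBIC);b=cv2.resize(b,(400,400),interpolation=cv2.INTER_CUBIC)
cv2.imwrite('pics/crop.png',np.hstack([a,b]))
c=cam('top')
for u,v,z in [(270,178,.012),(317,178,.012),(318,231,.012),(270,232,.012),(186,222,.03),(170,196,.03),(161,188,.026)]:
    print(u,v,back(c,(u,v),z).round(4))
E
```

```text
270 178 [ 0.5401 -0.1662  0.012 ]
317 178 [ 0.5379 -0.3102  0.012 ]
318 231 [ 0.3762 -0.3059  0.012 ]
270 232 [ 0.3755 -0.162   0.012 ]
186 222 [0.408  0.0864 0.03  ]
170 196 [0.4864 0.1349 0.03  ]
161 188 [0.5118 0.1631 0.026 ]
```

View pics/crop.png

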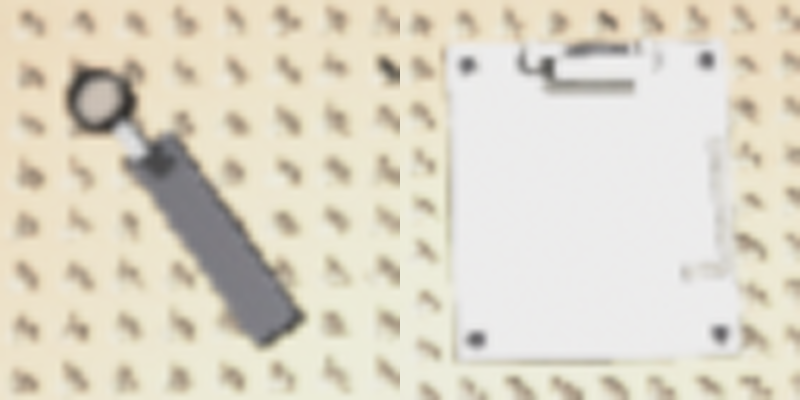

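```bash
cat >> h.py <<'E'
def Rdown(yaw,flip=False):
    # tool z down, tool y along +-object y (yaw=object yaw)
    s=-1 if flip else 1
    y=s*np.array([-np.sin(yaw),np.cos(yaw),0]); z=np.array([0,0,-1.]); return np.column_stack([np.cross(y,z),y,z])
E
python3 - <<'E'
from h import *
c=cam('top')
A=lambda u,v:(145+u/6.25,172+v/6.25); B=lambda u,v:(260+(u-400)*.175,170+v*.175)
S=[back(c,A(*p),.03) for p in [(262,347),(303,318),(125,160),(172,132)]]
P=[back(c,B(*p),.012) for p in [(447,45),(722,41),(740,354),(459,358)]]
n=(S[0]+S[1])/2;f=(S[2]+S[3])/2;print('sq len',np.linalg.norm(f-n),'w',np.linalg.norm(S[0]-S[1]),np.linalg.norm(S[2]-S[3]))
d=f-n;ys=np.arctan2(d[1],d[0]);m=(n+f)/2
mp=np.mean(P,0);dp=(P[0]+P[1]-P[2]-P[3]);yp=np.arctan2(dp[1],dp[0])
print('sq',m,ys,'plate',mp,yp,[np.linalg.norm(P[i]-P[i-1]) for i in range(4)])
g=m+(-.02)*np.array([np.cos(ys),np.sin(ys),0])
for fl in(0,1):
    print(fl,[ (robot.ik(p,Rdown(y,fl)) is not None) and robot.ik(p,Rdown(y,fl)).__repr__() for p,y in [((g[0],g[1],.26),ys),((g[0],g[1],.024),ys),((mp[0]+.0,mp[1],.036),yp)]])
K,R,t=cam('wrist');st=robot.get_state();T=st['tool_rot'];print(K[0,0],T.T@(-R.T@t-st['ee_pos']),T.T@R.T)
E
```

```text
sq len 0.11091591539317747 w 0.02340888157304188 0.025814290310742463
sq [0.4433895 0.1062569 0.03     ] 0.6225623237590187 plate [ 0.45698823 -0.23556897  0.012     ] 0.012468785285716533 [np.float64(0.16706028164921044), np.float64(0.14750128682237118), np.float64(0.16727388535015394), np.float64(0.14728272015964639)]
0 ['array([-5.60191256e-01,  4.22183391e-03,  2.73966651e-01,  1.97850680e+00,\n       -1.24640842e-03,  1.15902175e+00,  1.90763058e+00])', 'array([-0.36753542,  0.3615822 ,  0.0909313 ,  2.19874667, -0.0583457 ,\n        0.58341422,  1.95961537])', 'array([-0.11353835,  0.53179846,  0.66054184,  2.02843467, -0.4809044 ,\n        0.73767814,  2.42828999])']
1 ['array([-0.86399761, -0.00465899,  0.5793015 ,  1.98633254,  0.00278298,\n        1.15916039, -1.23404858])', 'array([-0.72067483,  0.40202652,  0.50396208,  2.20965113, -0.33981729,\n        0.60271762, -0.91588746])', 'array([-0.25254029,  0.60658501,  0.85433681,  2.03220281, -0.6470342 ,\n        0.79398929, -0.56747296])']
300.7169983751579 [ 7.24910646e-02  5.64879266e-05 -1.88279582e-01] [[ 3.67617500e-04 -9.69576834e-01 -2.44786904e-01]
 [ 9.99999932e-01  3.51274508e-04  1.10421958e-04]
 [-2.10751729e-05 -2.44786928e-01  9.69576897e-01]]
```

```bash
python3 - <<'E'
from h import *
m=np.array([.4434,.1063]);y=.6226;u=np.array([np.cos(y),np.sin(y)])
g=m-.03*u
robot.move_ptp([g[0],g[1],.18],Rdown(y,1))
robot.gripper_to(.06)
c=cam('wrist');np.savez('c1.npz',K=c[0],R=c[1],t=c[2])
save('wrist','w1.png',None,1.5625)
s=robot.get_state();print(s['time'],s['ee_pos'],s['opening'])
def W(x,yy,z): return [*(m+x*u+yy*np.array([-u[1],u[0]])),z]
print(proj(c,[W(-.055,-.013,.03),W(-.055,.013,.03),W(.055,.013,.03),W(.055,-.013,.03),W(.055,0,.09)]).round(0)*1.5625)
E
```

```text
2.725 [0.41900899 0.08879665 0.17997551] 0.059901581777632384
[[420.3125 314.0625]
 [385.9375 314.0625]
 [384.375  160.9375]
 [421.875  160.9375]
 [404.6875 156.25  ]]
```

View pics/w1.png

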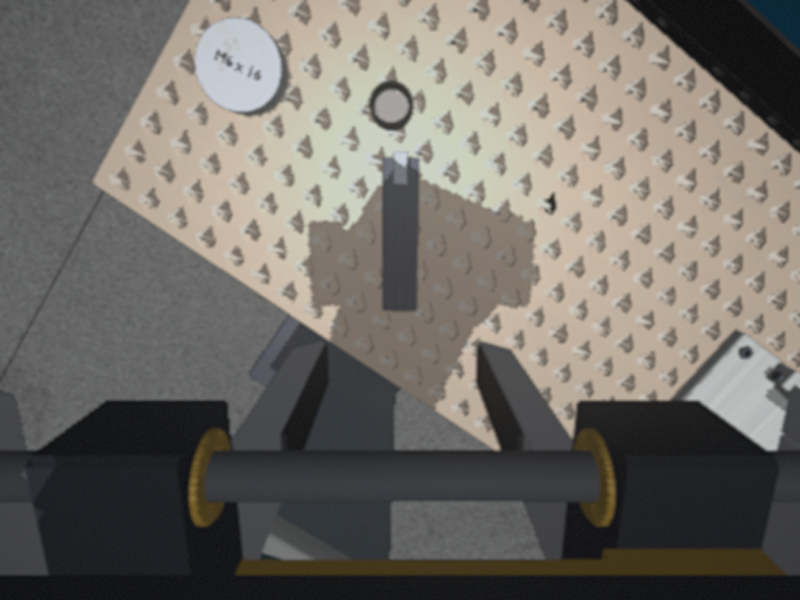

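The wrist view shows the stock upright in the picture. Its near end is at (383,310) and (416,310), its far end at (384,158) and (419,158), and the blade is at the far end. That is within about 2 px of the prediction. I'll refine and grasp.

```bash
python3 - <<'E'
from h import *
z=np.load('c1.npz');c=(z['K'],z['R'],z['t'])
S=[back(c,np.array(p)/1.5625,.03)[:2] for p in [(382.5,310),(416.5,310),(384,158.5),(419,158.5)]]
n=(S[0]+S[1])/2;f=(S[2]+S[3])/2;d=f-n;y=np.arctan2(d[1],d[0]);u=d/np.linalg.norm(d)
print(np.linalg.norm(d),np.linalg.norm(S[0]-S[1]),np.linalg.norm(S[2]-S[3]),y,(n+f)/2)
m=(n+f)/2; g=m-.02*u
R=Rdown(y,1)
robot.move_ptp([*g,.07],R)
robot.move_linear([*g,.024],velocity=.06)
o=robot.gripper_to(.0)
s=robot.get_state();print(s['time'],s['ee_pos'],s['opening'],s['grasp_force'],s['force'])
robot.move_linear([*g,.10],velocity=.12)
s=robot.get_state();print(s['time'],s['opening'],s['grasp_force'],s['force'],s['moment'])
E
```

```text
0.10816282694293282 0.02534980550720694 0.024128285858914588 0.6091776719156063 [0.44432298 0.10966732]
5.15 [0.42790759 0.09820883 0.02398463] 0.0003764849225979521 0.0 [-0.5040081   0.84969408  1.04576137]
5.9333 0.0007180503618268631 0.0 [ 0.8271187   0.52242365 -0.10988735] [-9.80522257e-02  1.23222083e-01 -7.06364867e-05]
```

The gripper closed on nothing, so I'll look before going on.

```bash
python3 - <<'E'
from h import *
robot.gripper_to(.06)
c=cam('wrist');np.savez('c2.npz',K=c[0],R=c[1],t=c[2])
save('wrist','w2.png',None,1.5625)
s=robot.get_state();print(s['time'],s['ee_pos'],s['opening'],s['tool_rot'].round(3))
T=s['tool_rot']
print(proj(c,[s['ee_pos'],s['ee_pos']+T[:,2]*.019, [*s['ee_pos'][:2],0.03]])*1.5625)
E
```

```text
7.0083 [0.42789277 0.09824075 0.09998214] 0.06010660120057525 [[ 0.82   0.572 -0.   ]
 [ 0.572 -0.82  -0.   ]
 [-0.     0.    -1.   ]]
[[404.92458576 353.30503922]
 [404.62286419 338.99525903]
 [404.0176531  310.334119  ]]
```

View pics/w2.png

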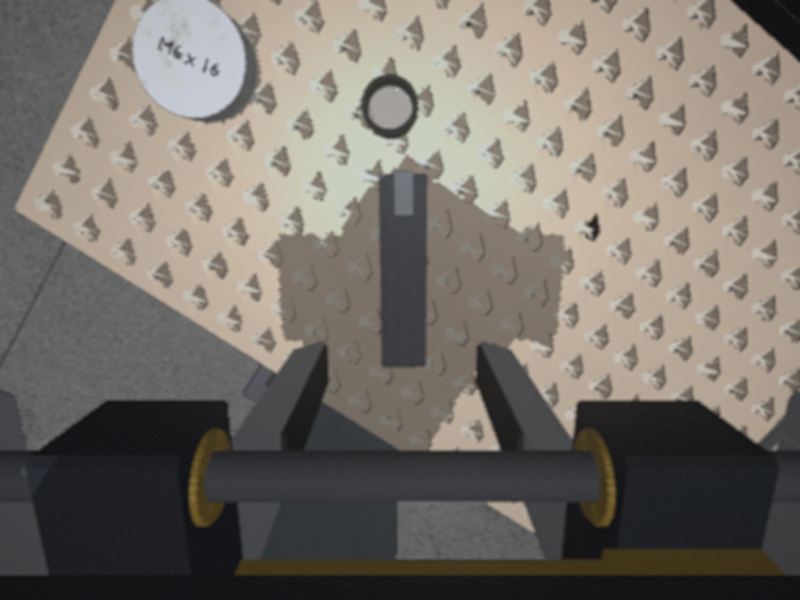

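```bash
python3 - <<'E'
from h import *
cs=[]
for f in('c1','c2'):
    z=np.load(f+'.npz');cs.append((z['K'],z['R'],z['t']))
pts=[[(382.5,310),(416.5,310),(384,158.5),(419,158.5)],[(382,367),(426,367),(380,175),(427,175)]]
tube=[(391,105),(390,105)]
for c,p,t in zip(cs,pts,tube):
    S=[back(c,np.array(q)/1.5625,.03)[:2] for q in p];n=(S[0]+S[1])/2;f=(S[2]+S[3])/2;d=f-n
    print('cam',-c[1].T@c[2],'len',np.linalg.norm(d),np.linalg.norm(S[0]-S[1]),np.linalg.norm(S[2]-S[3]),np.arctan2(d[1],d[0]),(n+f)/2, 'tube',back(c,np.array(t)/1.5625,.026))
a=[cv2.imread(f'pics/raw_{n}.png') for n in('w1','w2')]
robot.grab_frame; im=robot.grab_frame('top')[:,:,::-1];sc=robot.grab_frame('scene')[:,:,::-1]
b=cv2.resize(a[1][90:250,200:320],(450,600),interpolation=cv2.INTER_CUBIC)
s=cv2.resize(sc[140:220,180:230],(350,600)[:2],interpolation=cv2.INTER_CUBIC)
cv2.imwrite('pics/x.png',np.hstack([b,s]))
E
```

```text
cam [0.47482574 0.13079466 0.368305  ] len 0.10816282694293282 0.02534980550720694 0.024128285858914588 0.6091776719156063 [0.44432298 0.10966732] tube [0.51294391 0.16682892 0.026     ]
cam [0.48426286 0.13944769 0.28830958] len 0.10886027916388051 0.025841044684129625 0.0249442058816998 0.6132886798362724 [0.44416273 0.1098068 ] tube [0.51354527 0.16709741 0.026     ]
```

View pics/x.png

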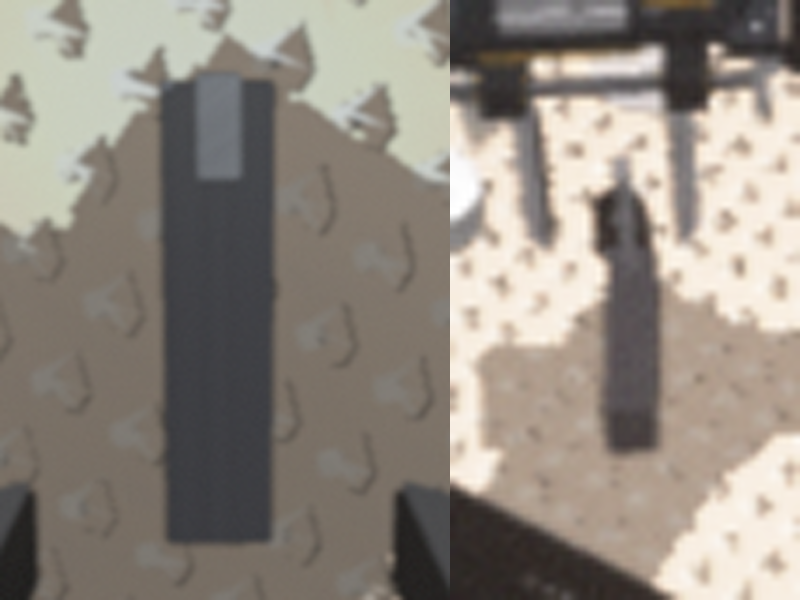

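```bash
python3 - <<'E'
from h import *
c=cam('scene');s=robot.get_state();T=s['tool_rot'];p=s['ee_pos']
print('tips pred',proj(c,[p+T[:,2]*.019+T[:,1]*k for k in(.03,-.03)]),'TCP',proj(c,[p]))
u=np.array([np.cos(.611),np.sin(.611)]);v=np.array([-u[1],u[0]]);m=np.array([.4442,.1097])
print('stock near end top/bottom',proj(c,[[*(m-.055*u+k*v),z] for z in(.03,0) for k in(.013,-.013)]), 'blade top',proj(c,[[*(m+.055*u),.09]]))
robot.gripper_to(.0);print(robot.get_state()['opening'],robot.get_state()['grasp_force'],robot.get_state()['time'])
E
```

```text
tips pred [[212.90344737 177.4471815 ]
 [195.51876033 178.1662346 ]] TCP [[203.78526649 173.82666625]]
stock near end top/bottom [[201.42265536 195.50174322]
 [208.90683439 195.17391403]
 [202.11913032 201.40565922]
 [209.51157363 201.07882802]] blade top [[204.35696692 161.34993206]]
0.00046820448218815833 0.0 8.1
```

The scene picture shows the fingertips about 20 mm or more higher than the stated tip offset would put them. The stock is where I measured it, so the fingers passed over it. I'll feel down, with the fingers open, to a lower height.

```bash
python3 - <<'E'
from h import *
u=np.array([np.cos(.611),np.sin(.611)]);m=np.array([.4442,.1097]);g=m-.02*u
robot.gripper_to(.06)
robot.move_linear([*g,.024],velocity=.12)
for z in(.012,.002):
  try:
    r=robot.move_linear([*g,z],velocity=.03,threshold=6)
    print(z,r,robot.get_state()['ee_pos'],robot.get_state()['force'])
    if r: break
  except robot.PlanningError as e: print(e);break
robot.gripper_to(0.)
s=robot.get_state();print(s['time'],s['ee_pos'],s['opening'],s['grasp_force'],s['force'])
save('wrist','w3.png',None,1.5625)
E
```

```text
0.012 False [0.42775385 0.09811735 0.0119195 ] [ 0.42763589 -0.2724272   0.00899996]
0.002 False [0.42770428 0.09811537 0.00184765] [-0.12307126 -0.12973838  0.29872318]
11.5667 [0.42785447 0.09820261 0.00204598] 0.025811471939220267 29.995611011981964 [0.91904263 0.27376046 1.57735579]
```

View pics/w3.png

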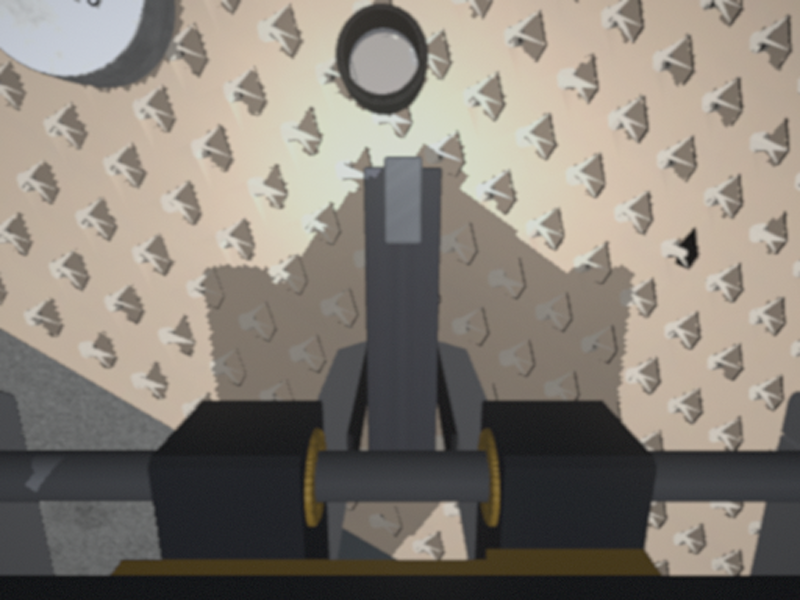

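The square is gripped: opening 25.8 mm, 30 N. I'll lift it, carry it over the plate and look.

```bash
python3 - <<'E'
from h import *
p=robot.get_state()['ee_pos']
robot.move_linear([p[0],p[1],.07],velocity=.12)
yp=.0125;u=np.array([np.cos(yp),np.sin(yp)]);C=np.array([.457,-.2356])+.065*u
g=C-.115*u
robot.move_ptp([*g,.07],Rdown(yp,1))
c=cam('wrist');np.savez('c4.npz',K=c[0],R=c[1],t=c[2])
save('wrist','w4.png',None,1.5625)
s=robot.get_state();print(s['time'],s['ee_pos'],s['opening'],s['grasp_force'],s['force'],C)
P=np.array([.457,-.2356]);v=np.array([-u[1],u[0]])
W=lambda x,y,z:[*(P+x*u+y*v),z]
print((proj(c,[W(.085,.075,.012),W(.085,-.075,.012),W(-.085,-.075,.012),W(-.085,.075,.012),W(.065,.025,.012),W(.065,-.025,.012),W(.051,.025,.081),W(.051,-.025,.081)])*1.5625).round(0))
print((proj(c,[s['ee_pos']+s['tool_rot']@np.array(q) for q in [(.075,.013,-.028),(.075,-.013,-.028),(.075,.013,.002),(.075,-.013,.002),(.075,.004,-.088),(.075,-.004,-.088)]])*1.5625).round(0))
E
```

```text
13.65 [ 0.40759439 -0.23487896  0.06981801] 0.025789552186828293 29.9943208694458 [ 0.67525774 -0.59910642 -3.31135187] [ 0.52199492 -0.23478752]
[[248.  41.]
 [565.  42.]
 [538. 376.]
 [271. 375.]
 [355.  87.]
 [458.  87.]
 [336.  91.]
 [480.  91.]]
[[443. 165.]
 [364. 165.]
 [437. 168.]
 [370. 168.]
 [424. 153.]
 [385. 153.]]
```

View pics/w4.png

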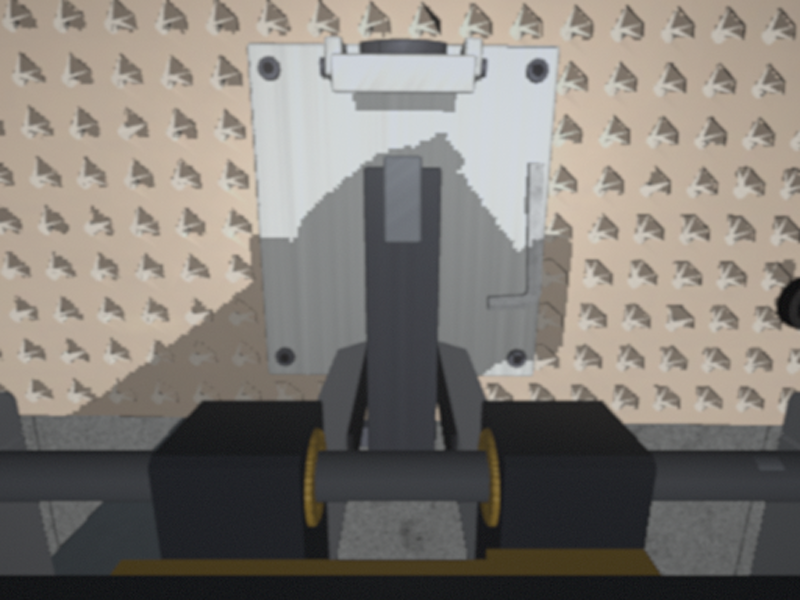

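The plate corners are at (249,44), (558,46), (532,375) and (270,374). The upright's top front edge runs from (332,92) to (474,94), and the square's stock end from (365,168) to (441,168).

```bash
python3 - <<'E'
from h import *
z=np.load('c4.npz');c=(z['K'],z['R'],z['t'])
B=lambda p,h:back(c,np.array(p)/1.5625,h)[:2]
P=[B(p,.012) for p in [(249,44),(558,46),(532,375),(270,374)]]
print([np.linalg.norm(P[i]-P[i-1]).round(4) for i in range(4)])
d=P[0]+P[1]-P[2]-P[3];y1=np.arctan2(d[1],d[0]);e=P[0]+P[3]-P[1]-P[2];y2=np.arctan2(-e[0],e[1]);m=np.mean(P,0)
print('plate',m,y1,y2)
T=[B(p,.081) for p in [(332,91.5),(474,93.5)]];e=T[0]-T[1];print('top',np.mean(T,0),np.linalg.norm(e),np.arctan2(-e[0],e[1]))
s=[B(p,.098) for p in [(365,168),(441,168)]];e=s[0]-s[1];print('stock end',np.mean(s,0),np.linalg.norm(e),np.arctan2(-e[0],e[1]))
n=[B(p,.098) for p in [(368,440),(437,440)]];d=np.mean(s,0)-np.mean(n,0);print('stock yaw',np.arctan2(d[1],d[0]))
b=[B(p,.158) for p in [(385.5,156),(421,156)]];print('blade',np.mean(b,0),np.linalg.norm(b[0]-b[1]))
E
```

```text
[np.float64(0.1679), np.float64(0.1466), np.float64(0.1676), np.float64(0.1472)]
plate [ 0.45657728 -0.23382456] 0.00774853433853124 0.01021435834942587
top [ 0.50750432 -0.23327   ] 0.049594459032677354 0.0019964025570674343
stock end [ 0.48160992 -0.23362793] 0.024898511184155793 0.015130559369603357
stock yaw 0.014033374026159593
blade [ 0.48207997 -0.23351508] 0.0072258638527860014
```

```bash
python3 - <<'E'
from h import *
y=.009;u=np.array([np.cos(y),np.sin(y)]);v=np.array([-u[1],u[0]])
p=robot.get_state()['ee_pos'];R=Rdown(y,1)
g=p[:2]+.0002*v
robot.move_linear([*g,.022],velocity=.08,frame=R)
f0=robot.get_state()['force']
r=robot.move_linear([*g,.006],velocity=.02,threshold=4)
s=robot.get_state();print(r,s['time'],s['ee_pos'],s['force']-f0,s['moment'])
z=s['ee_pos'][2]
g2=s['ee_pos'][:2]+.020*u
r=robot.move_linear([*g2,z-.0003],velocity=.05,threshold=9)
s=robot.get_state();print(r,s['time'],s['ee_pos'],s['force']-f0,s['opening'],s['moment'])
c=cam('wrist');np.savez('c5.npz',K=c[0],R=c[1],t=c[2])
save('wrist','w5.png',(130,0,386,192),3.125)
E
```

```text
True 14.9 [ 0.40768106 -0.23459744  0.01374616] [ 2.06275523 -1.60531524  1.82950106] [-0.11520666 -0.2572921   0.03307977]
True 15.1083 [ 0.40806566 -0.23462564  0.01366613] [-1.80078137  0.91320508 11.66517762] 0.02617046886197141 [ 0.23906953  0.38484094 -0.0746705 ]
```

View pics/w5.png

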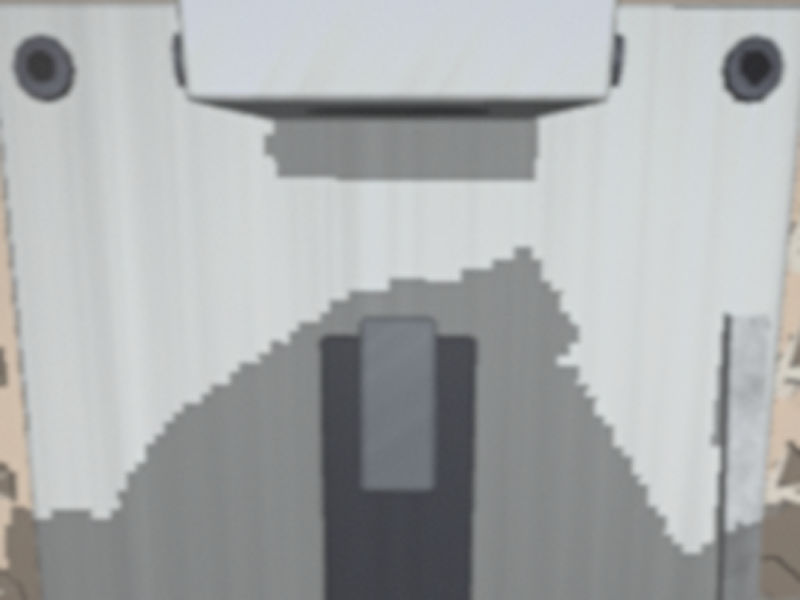

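The square is down on the plate, with the blade centred (398) on the upright (398 px). I'll slide it in, guarded.

```bash
python3 - <<'E'
from h import *
y=.009;u=np.array([np.cos(y),np.sin(y)])
s=robot.get_state();p0=s['ee_pos'].copy();z=.0139
robot.move_linear([*p0[:2],z],velocity=.02)
print(robot.get_state()['force'])
base=p0[:2]
for k in (.012,.024,.034):
    r=robot.move_linear([*(base+k*u),z],velocity=.05,threshold=20);s=robot.get_state();print(k,r,s['time'].__round__(2),s['ee_pos'].round(4),s['force'].round(1),s['moment'].round(2))
    if r: break
else:
    for k in np.arange(.035,.046,.001):
        robot.move_linear([*(base+k*u),z],velocity=.02);s=robot.get_state();print(round(k,4),round(s['time'],2),s['ee_pos'].round(4),s['force'].round(1),s['moment'].round(2))
        if s['force'][0]<-10: break
E
```

```text
[ 0.83145524  0.25908407 -1.24408482]
0.012 False 15.8 [ 0.4206 -0.2344  0.0138] [ 0.6 -0.2 -1.8] [ 0.06 -0.19  0.  ]
0.024 False 16.19 [ 0.4325 -0.2344  0.0139] [ 1.4 -0.5 -1.3] [-0.   -0.14 -0.02]
0.034 False 16.54 [ 0.4421 -0.2343  0.0138] [-2.5  0.1 -1. ] [-0.08  0.58 -0.06]
0.035 16.79 [ 0.4429 -0.2343  0.0139] [-3.3 -1.1 -1.3] [-0.09  0.57 -0.09]
0.036 17.04 [ 0.4441 -0.2343  0.0139] [-2.8  0.4 -1.2] [-0.07  0.6  -0.09]
0.037 17.29 [ 0.4451 -0.2342  0.0139] [-2.9 -1.  -1.3] [-0.05  0.6  -0.02]
0.038 17.54 [ 0.4461 -0.2343  0.0139] [-2.6 -0.2 -0.5] [-0.1   0.63  0.04]
0.039 17.79 [ 0.4471 -0.2343  0.0139] [-3.3 -0.8 -1.3] [-0.03  0.59 -0.05]
0.04 18.04 [ 0.4472 -0.2342  0.0138] [-8.7 -1.1  5.1] [-0.04  1.99  0.02]
0.041 18.29 [ 0.4473 -0.2342  0.0137] [-14.3   0.4   9.4] [0.12 3.36 0.01]
```

```bash
python3 - <<'E'
from h import *
c=cam('wrist');w=robot.grab_frame('wrist')[:,:,::-1];s=robot.get_state();sc=robot.grab_frame('scene')[:,:,::-1]
a=cv2.resize(w[40:140,190:320],(520,400),interpolation=cv2.INTER_CUBIC)
b=cv2.resize(sc[180:255,255:305],(267,400),interpolation=cv2.INTER_CUBIC)
cv2.imwrite('pics/fin.png',np.hstack([a,b]))
print(s['time'],s['ee_pos'],s['force'],s['opening'],s['grasp_force'],s['tool_rot'].round(4).tolist())
h=s['ee_pos']+s['tool_rot']@np.array([.0745,0,.002]);y=.009;u=np.array([np.cos(y),np.sin(y),0]);v=np.array([-u[1],u[0],0])
f=lambda pts:((proj(c,pts)-[190,40])*4).round(0).tolist()
for l in(0,.05):
  print('upright front top',l,f([h+k*v+[0,0,.07*np.cos(l)]-.07*np.sin(l)*u for k in(.025,-.025)]),'back',f([h+k*v+[0,0,.07*np.cos(l)]+(.012-.07*np.sin(l))*u for k in(.025,-.025)]))
print('blade top',f([h+k*v+[0,0,.09] for k in(.004,-.004)]),'back',f([h+k*v+[0,0,.09]-.018*u for k in(.004,-.004)]),'stock end',f([h+k*v+[0,0,.03] for k in(.013,-.013)]))
E
```

```text
18.3417 [ 0.44730507 -0.23422047  0.01373993] [-15.07311704   0.60880131   9.71131547] 0.025561765752017396 30.003085434436798 [[1.0, 0.0077, -0.0056], [0.0077, -1.0, 0.0022], [-0.0056, -0.0022, -1.0]]
upright front top 0 [[14.0, 257.0], [535.0, 257.0]] back [[7.0, 123.0], [542.0, 123.0]]
upright front top 0.05 [[16.0, 295.0], [533.0, 294.0]] back [[9.0, 163.0], [539.0, 163.0]]
blade top [[225.0, 248.0], [325.0, 247.0]] back [[227.0, 472.0], [323.0, 472.0]] stock end [[172.0, 269.0], [375.0, 269.0]]
```

View pics/fin.png

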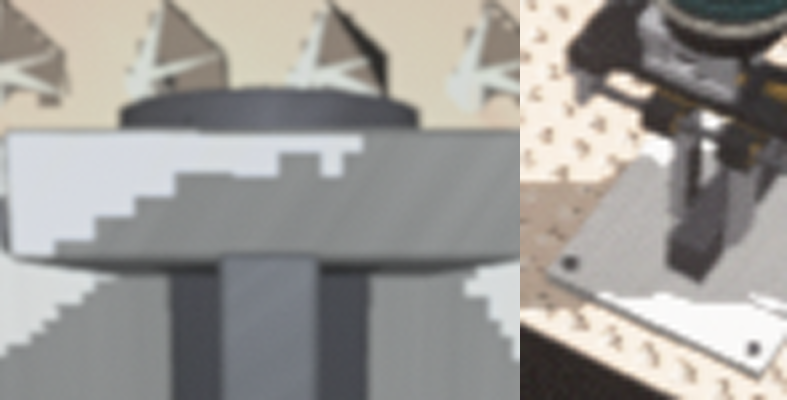

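The wrist view confirms the blade centred on the upright and flush. The upright's top edge is at row 257, as predicted for zero lean. The pushed tool has tipped 0.3° nose-down through compliance, so I'll trim that and check.

```bash
python3 - <<'E'
from h import *
from scipy.spatial.transform import Rotation as Ro
D=Rdown(.0085,1);cmd=D.copy()
A=robot.get_state()['tool_rot']
for i in range(2):
    e=D@A.T; cmd=e@cmd; cmd=Ro.from_matrix(cmd).as_matrix()
    robot.move_linear([.4496,-.2342,.0137],velocity=.01,frame=cmd); robot.pause(.3)
    s=robot.get_state();A=s['tool_rot'];print(s['time'],s['ee_pos'].round(5),s['force'].round(1),s['moment'].round(2),s['opening'],s['grasp_force'],A[:,2].round(4),A[:2,0].round(4))
robot.pause(.7)
s=robot.get_state();print(s['time'],s['ee_pos'].round(5),s['force'].round(1),s['tool_rot'][:,2].round(4))
E
```

```text
18.9417 [ 0.44753 -0.23422  0.01365] [-17.1   0.5  16.7] [ 0.37  4.3  -0.01] 0.02575739488522216 30.0037944316864 [ 2.6e-03 -9.0e-04 -1.0e+00] [1.     0.0084]
19.4917 [ 0.44752 -0.23424  0.01366] [-17.1   1.   18. ] [0.41 4.37 0.01] 0.025791575823065276 30.003932118415833 [-0. -0. -1.] [1.     0.0084]
20.1917 [ 0.44752 -0.23424  0.01366] [-17.4   1.9  16.5] [-0. -0. -1.]
```

The tool is now vertical and steady. It pushes in with about 17 N and down with about 17 N, with the TCP stopped at the corner position I predicted.

```bash
python3 -c "
from rig import robot
print(robot.sign_off())"
```

```text
the job is handed in; nothing more can be done
None
```

I handed the job in at about 20 s, with the square still gripped, its stock down on the baseplate and its blade holding the upright against its stop at about 17 N; the last picture matched zero lean, though I took none after the final 0.3° tilt trim, and the first grasp had closed on nothing.

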